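Swap the vacuum's exhaust filter

TASK

Swap the two sleeve filters: take the dirty dark grey one off the upright core of the vacuum's motor head and lay it in the blue leaning rest, fully down on its foot, where the clean beige one is now; slide the clean beige one over the core until it sits fully home. Lower the beige filter down the core gently rather than letting it drop, and leave everything else on the bench where it is; a filter may be stood on the bench for the time being.

Things in the scene. Friction and masses are not known exactly. Their poses are not given: they have to be found in the camera images.
- used_filter: Dirty dark grey pleated filter with black end rims, at first on the core of the motor head. 117 g to 270 g sleeve filter, open right through, both ends alike: outside diameter 56 mm, bore 41 mm, length 110 mm, rigid, may be gripped anywhere on its outside. Origin at the centre of one end face, z along its axis through the filter to the other end. At the start the origin is at the lower end.
- clean_filter: Clean beige pleated filter, at first lying in the leaning rest. 117 g to 270 g sleeve filter, open right through, both ends alike: outside diameter 56 mm, bore 41 mm, length 110 mm, rigid, may be gripped anywhere on its outside. Origin at the centre of one end face, z along its axis through the filter to the other end. At the start the origin is at the lower end.
- used_filter_center (a point): Middle of the dark grey filter: on its axis, halfway along (55 mm from each end).
- clean_filter_center (a point): Middle of the beige filter: on its axis, halfway along (55 mm from each end).
- motor_head: Motor head of a wet-dry vacuum, fixed: round grey tub 190 mm across and 45 mm high, on it a black round seat 80 mm across whose top is 55 mm above the bench, and from that the white upright core: 37 mm in diameter, 80 mm tall above the seat, the last 15 mm tapering to 24 mm at the top. Two flat orange clips on the tub. Origin on the bench under the core, z up.
- core_seat (a point): Centre of the seat face at the foot of the core, 55 mm above the bench. A filter that is fully home stands on this face, its axis on the core's.
- core_top (a point): Centre of the top of the core, 135 mm above the bench.
- rest: Blue leaning rest, fixed: base plate 150 mm by 110 mm that carries an open V channel leaning 35 degrees from the vertical, its upper end towards its own -x side, which is roughly the robot's left. Origin on the bench, 5 mm to its own -x side of the middle of the plate.
- channel: V channel of the rest. Origin: centre of a lying filter's lower end, on the square foot plate, 47 mm above the bench. z: up along the channel, 35 degrees from vertical; y: level, across; x: from the V bottom to its open side (up and roughly to the robot's right). The V's two plates (at 90 degrees) lie under the filter, 60 mm long: its upper 50 mm stand free all round. Weight alone keeps it in.
- channel_center (a point): Where the middle of a filter lies when it is properly in the rest: on the channel's axis, 55 mm from the foot plate.
- bowl: Bystander, loose: matt white ceramic bowl, 110 mm across, 50 mm high. Origin under its centre.
- brush: Bystander, loose: orange nylon brush 160 mm long, lying along its x axis.
- screwdriver: Bystander, loose: screwdriver with red handle, 180 mm long, lying along its x axis.
- tweezers: Bystander, loose: steel tweezers 140 mm long, 8 mm high, lying along its x axis. Origin at its middle.
- tape_roll: Bystander, loose: grey roll of tape, 80 mm across, 45 mm high, lying flat. Origin under its centre.
- jar: Bystander, loose: amber glass jar with steel lid, 64 mm across, 85 mm high. Origin under its centre.
- toolbox: Fixed at the bench's left side: open red toolbox 420 mm (x) by 200 mm (y), 150 mm high, its black lid standing open on the far left side up to 360 mm high, two yellow snap latches on its front. Origin under the box's centre.
- basket: Fixed at the bench's right side: white slatted basket 320 mm (x) by 220 mm (y), 160 mm high. Origin under its centre. Along the far edge, beyond x = 0.84 m, stand a low drawer cabinet (120 mm high) and bottles up to 210 mm high.
Mind the look-alikes: they are no part of the job. Leave any turquoise look-alike of the used_filter alone.

How it is judged:
By the outcome, as a careful person would: the job done as asked, in the order asked, and still so for the second after the job is handed in, with the robot touching nothing.
It also fails if it takes over 62 s, if anything falls off the work surface, if the arm or the gripper's body presses on something with over 40 N, if the wrist force passes 120 N, or if a joint passes its speed limit or range.

ROBOT

A 7-joint arm with a two-finger parallel gripper is mounted at the origin on the work surface. World frame = base frame: x ahead of the robot, y to its left, z up, the work surface at z = 0. Lengths are in m, angles in degrees, forces in N, time in s.
With the tool pointing down it reaches from about 0.425 to 0.875 m from the base axis. Payload 4.7 kg.
Tool frame: the origin (TCP) lies on the centre line of the jaws, within the pads' length; the fingertips stand 17 mm ahead of it and the grasp point (between the pads) lies 2 mm behind it; z points along the fingers, y is the line along which they close (so a half turn about z gives the same grasp; the last joint's range is limited). The gripper opens to 87 mm and grips with 3 to 60 N. Pads are 19 mm wide; open, the fingers measure 117 mm over their backs; the gripper's body (75 mm by 190 mm) begins 51 mm behind the grasp point.
Start: joints at [-74.765, 18.392, -4.016, 83.108, 1.295, 78.541, -3.26], TCP at [0.162, 0.63, 0.24] pointing down, gripper open.
Joint ranges: [-163.93, 163.93], [-17.29, 119.83], [-79.2, 71.16], [3.27, 140.29], [-89.18, 269.18], [5.43, 117.66], [-154.24, 154.24]. Speed limits (degrees/s): [147.25, 147.25, 180, 180, 180, 180, 180].

INTERFACE

Orientations are given as [roll, pitch, yaw] about the fixed x, y, z axes, in that order (R = Rz(yaw) Ry(pitch) Rx(roll)).
In Python, from cell import env, read_camera gives the robot as it stands.
- The arm moves only by the shell command python3 -m jog 'ROWS' [FORCE]. ROWS is JSON, a list of rows, each a list of 5 numbers: the opening, from 0 (shut) to 1 (fully open), then the shift along the tool's x, y, z each as a share of 0.02 m, from -1 to 1, then the turn about the tool's z as a share of 45 degrees, from -1 to 1. In form: [[gripper, x, y, z, yaw], ...]. A call has 1 to 12 rows; each row shifts and turns the commanded pose from where the row before left it, along the tool's axes as they then stand; what a row does not reach is not made up. A row lasts 1/12 s, in which the tool goes at most 41.7 mm and 7.16 degrees, less where a joint would pass 70% of its speed; a pose out of reach is approached as far as the arm can. A call with a number of a shift or a turn outside -1 to 1 is refused whole. A call with a gripper value outside its range is refused whole. The fingers move at their own pace and stop on an object; FORCE is the grip in N (left out, the last holds). Time passes only in rows, so rows that do not move let the fingers close. It gives the time, the measured TCP pose, the force, the opening and the grip force at its end, in the units of the state.
- env.get_obs(): the state, without advancing time (a new reading comes with each control period).
- read_camera(name): name is "scene" or "side" or "wrist"; returns a dict with "color" (480x640x3 uint8, red, green, blue), "range_z" (480x640 float32, m along the optical axis (not along the pixel's ray), 0 where there is no reading), "mtx" (3x3 intrinsics, pixels), "world_from_camera" (4x4, takes a point from camera to world coordinates); the wrist camera has in their place "T_tool_cam" (4x4, takes a point from camera to tool coordinates, whose origin is the TCP and whose axes are the flange's). Camera axes: x right, y down, z forward; pixel columns grow to the right and rows downward; lengths in m; the calibration is good to about 2 mm. A picture is of the moment at which its call begins: read the wrist's pose just before it.
- env.sign_off(): hands the job in; it is judged then, once.
The state is a dict: "time_s": time; "qpos": joint angles; "joint_velocities": joint speeds; "effort": joint torques, N m; "tool_pos": TCP position; "tool_rot": TCP orientation; "force": force on the tool from outside, world axes, zero at the start; "wrist_torque": the same for the moment, N m; "grip_width": finger opening in m; "grasp_force": force on a finger pad.
Only numpy, scipy, OpenCV 4.12 (cv2) and the standard library are available. Lean on these libraries where they do the work, as an engineer would, in place of code of your own. Each camera call takes 0.05 s, during which the arm holds its last target. There are 200 camera calls.

## Working session

There is one attempt and no reset: what is moved stays moved. The work goes in short steps, Python scripts to look and compute and a shell command to move; the robot and the scene stay as the last step left them, time stands still between calls to the robot, and variables do not carry over. Pictures are saved under pics/ and viewed, at most 10 in all, crops included, and the job is handed in when it is done.

```bash
ls; mkdir -p pics; cat > h.py <<'E'
import numpy as np,cv2
from cell import env,read_camera
from scipy.spatial.transform import Rotation as R
def snap(n,f=None):
    o=env.get_obs(); c=read_camera(n)
    if f: cv2.imwrite('pics/'+f,c['color'][:,:,::-1])
    if n=='wrist':
        T=np.eye(4);T[:3,:3]=R.from_euler('xyz',o['tool_rot'],degrees=True).as_matrix();T[:3,3]=o['tool_pos'];T=T@c['T_tool_cam']
    else: T=c['world_from_camera']
    z=c['range_z'];K=c['mtx'];v,u=np.mgrid[:480,:640]
    P=np.stack([(u-K[0,2])/K[0,0]*z,(v-K[1,2])/K[1,1]*z,z],-1)@T[:3,:3].T+T[:3,3]
    P[z<=0]=np.nan
    return c,P,T
E
python3 - <<'E'
from h import *
np.set_printoptions(precision=3,suppress=True)
print(env.get_obs())
for n in('scene','side'):
    c,P,T=snap(n,n+'0.png');np.savez(n+'0.npz',P=P,c=c['color']);print(T,c['mtx'])
E
```

```text
pics
{'time_s': 0.0, 'qpos': array([-74.765,  18.44 ,  -4.016,  83.175,   1.298,  78.541,  -3.26 ]), 'joint_velocities': array([ 0.019, -0.022, -0.066, -0.076,  0.05 ,  0.056, -0.097]), 'effort': array([ -0.   , -49.131,  -0.404, -31.251,  -0.064,   0.044,   0.   ]), 'tool_pos': array([0.162, 0.629, 0.238]), 'tool_rot': array([-179.888,    0.008,  165.576]), 'force': array([-0.45 ,  0.57 ,  0.489]), 'wrist_torque': array([-0.001,  0.011, -0.028]), 'grasp_force': 0.0, 'grip_width': 0.08704804632044952}
[[-0.284  0.571 -0.77   1.476]
 [ 0.959  0.167 -0.23   0.279]
 [-0.003 -0.804 -0.594  0.826]
 [ 0.     0.     0.     1.   ]] [[460.687   0.    320.784]
 [  0.    460.687 235.999]
 [  0.      0.      1.   ]]
[[ 0.842 -0.278  0.462 -0.153]
 [-0.539 -0.399  0.742 -1.123]
 [-0.022 -0.874 -0.486  0.837]
 [ 0.     0.     0.     1.   ]] [[517.353   0.    323.681]
 [  0.    517.353 233.914]
 [  0.      0.      1.   ]]
```

View pics/scene0.png

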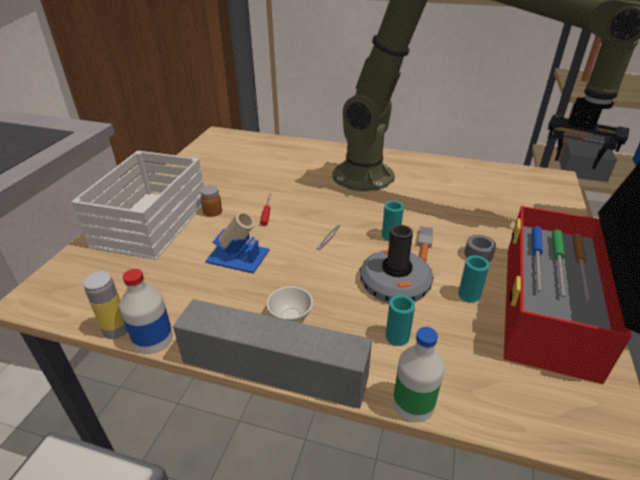

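View pics/side0.png

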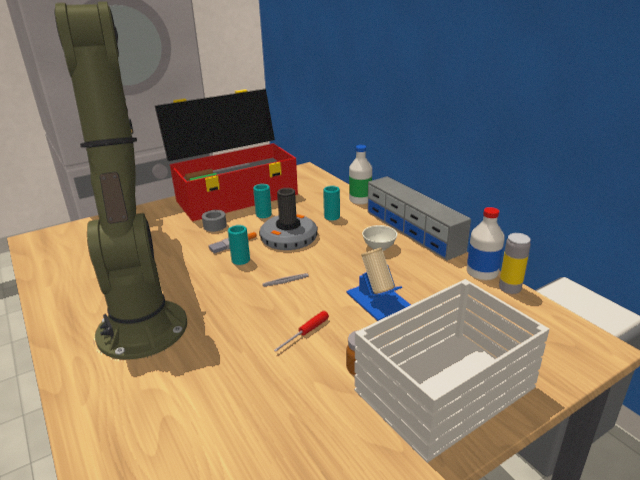

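```bash
cat > m.py <<'E'
from h import *
from scipy.optimize import least_squares
np.set_printoptions(precision=4,suppress=True)
def cyl(P,p0,a0,r=.028):  # fit axis: point + direction, known radius
    a0=np.array(a0)/np.linalg.norm(a0);e1=np.cross(a0,[0,1,.1]);e1/=np.linalg.norm(e1);e2=np.cross(a0,e1)
    def ax(x):
        a=a0+x[2]*e1+x[3]*e2;return p0+x[0]*e1+x[1]*e2,a/np.linalg.norm(a)
    def f(x):
        p,a=ax(x);return np.linalg.norm(np.cross(P-p,a),axis=1)-r
    s=least_squares(f,np.zeros(4),loss='soft_l1',f_scale=.002);p,a=ax(s.x);t=(P-p)@a
    return p,a,np.percentile(t,[0.5,2,98,99.5]),np.abs(f(s.x)).mean()
def box(P,x,y,z): return (P[...,0]>x[0])&(P[...,0]<x[1])&(P[...,1]>y[0])&(P[...,1]<y[1])&(P[...,2]>z[0])&(P[...,2]<z[1])
E
python3 - <<'E'
from m import *
allc=[];allu=[]
for n,rc,ru in(('scene',(205,255,215,260),(222,278,385,415)),('side',(245,300,355,402),(185,232,275,300))):
    d=np.load(n+'0.npz');P=d['P'];c=d['c'].astype(int)
    hsv=cv2.cvtColor(d['c'],cv2.COLOR_RGB2HSV)
    def sel(r,m):
        k=np.zeros((480,640),bool);k[r[0]:r[1],r[2]:r[3]]=1;return P[k&m&np.isfinite(P[...,0])]
    be=sel(rc,(hsv[...,0]>10)&(hsv[...,0]<35)&(hsv[...,1]>25)&(hsv[...,1]<140)&(hsv[...,2]>90)); be=be[(be[:,2]>.05)]
    us=sel(ru,hsv[...,2]<75); us=us[us[:,2]>.06]
    bl=sel((215,280,190,290) if n=='scene' else (250,325,330,425),(hsv[...,0]>100)&(hsv[...,0]<125)&(hsv[...,1]>150)); 
    base=bl[(bl[:,2]<.03)]
    rect=cv2.minAreaRect((base[:,:2]*1000).astype(np.float32))
    print(n,len(be),be.min(0),be.max(0),len(us),us.min(0),us.max(0)); print('base',rect,'z',np.percentile(base[:,2],[5,50,95]))
    m=np.median(be,0);print('clean',cyl(be,m,[0,.57,.82])); m=np.median(us,0);
    print('used',cyl(us[us[:,2]<.155],m,[0,0,1]))
    t=us[us[:,2]>.158];print('top z',np.percentile(us[:,2],99),t.mean(0),len(t))
    for dn,lab in(((0,0),0),):pass
    allc.append(be);allu.append(us)
C=np.vstack(allc);U=np.vstack(allu)
print('both',cyl(C,np.median(C,0),[0,.57,.82]),cyl(U[U[:,2]<.155],np.median(U,0),[0,0,1]))
E
```

```text
scene 674 [ 0.5392 -0.2939  0.0506] [ 0.5976 -0.1792  0.1546] 937 [0.3665 0.1432 0.0602] [0.5716 0.2335 0.1682]
base ((571.582763671875, -237.72679138183594), (144.7960968017578, 105.75788116455078), 88.258056640625) z [0.0077 0.011  0.0229]
clean (array([ 0.5675, -0.2174,  0.1162]), array([0.0449, 0.5801, 0.8133]), array([-0.0769, -0.0729,  0.0275,  0.029 ]), np.float64(0.00266234113046367))
used (array([0.5401, 0.2049, 0.1288]), array([ 0.0223, -0.0013,  0.9998]), array([-0.0682, -0.0666,  0.0252,  0.026 ]), np.float64(0.0027746864857355613))
top z 0.1668331321576963 [0.5476 0.2035 0.1634] 162
side 940 [ 0.5339 -0.2884  0.0501] [ 0.6041 -0.179   0.1552] 589 [0.4973 0.1669 0.06  ] [0.5637 0.2352 0.1713]
base ((560.6895141601562, -240.9768524169922), (147.25743103027344, 108.07874298095703), 89.31085205078125) z [0.0085 0.0116 0.0157]
clean (array([ 0.5651, -0.2309,  0.0944]), array([0.0128, 0.5742, 0.8186]), array([-0.0555, -0.0536,  0.0526,  0.054 ]), np.float64(0.0018716179469382577))
used (array([0.5382, 0.2074, 0.1219]), array([-0.0024, -0.007 ,  1.    ]), array([-0.0615, -0.0604,  0.0321,  0.033 ]), np.float64(0.0025018384366604124))
top z 0.16715924617408712 [0.5339 0.198  0.1632] 88
both (array([ 0.5662, -0.225 ,  0.1039]), array([0.0285, 0.5692, 0.8217]), array([-0.0664, -0.0634,  0.042 ,  0.043 ]), np.float64(0.0023001919622080997)) (array([0.5397, 0.2058, 0.1253]), array([ 0.0187, -0.0051,  0.9998]), array([-0.0655, -0.0633,  0.0288,  0.0294]), np.float64(0.0028146992504998894))
```

```bash
python3 - <<'E'
from m import *
H=np.full((20,28),0.)
for n in('scene','side'):
    P=np.load(n+'0.npz')['P'].reshape(-1,3);P=P[np.isfinite(P[:,0])]
    i=((P[:,0]-.40)/.025).astype(int);j=((.35-P[:,1])/.025).astype(int)
    k=(P[:,0]>=.4)&(i<20)&(P[:,1]<=.35)&(j<28)&(P[:,2]<.3)
    np.maximum.at(H,(i[k],j[k]),P[k,2])
print('cols y from .35 by -.025; rows x from .40')
for r in range(20):print('%.3f'%(.4+.025*r),' '.join('%3d'%(v*1000) if v>.006 else '  .' for v in H[r]))
E
```

```text
cols y from .35 by -.025; rows x from .40
0.400   .   .   .  24   6   .   6   .   6   7   .   6   .   .  13  10   6   .   .   .   .   .  27  28   .   .   6   .
0.425   .   7   .  23  34  40  41  28   7   .   6   6   .   6  11  13   6   6   6   6   7   .   .   6   .   .   .   6
0.450   9   7   .  47  50  52  52  52  43   6   6   .   7   8  10  12   6   .   .   .   7   .   6   7   .   6   .   .
0.475   6   6  45  49  50  57  60  50  48  41   .   6   .   6   7   6   .   7   6   .   6   6   .   .   .   .   .   .
0.500   7   .  50  49 164 169 171  60  50  46   .   .   .   .   .   .   6   6   6   6  14  14  91  84  58  16  15   .
0.525   .  16  48  50 167 170 169 163  50  48   6   6   7   .   .   .   6   6   .   7  14 137 151 148 116  71  14   .
0.550   .   .  49  48 168 168 168  59  50  47   6   6   .   .   .   6   .   .   .   .  15 131 155 154 122  84  14   .
0.575   .   .  44  50  53  57  57  50  49  36   6   .   .   .   .   .   6   6   6   .  15 134 154 146 112  79  15   .
0.600   .   .  33  45  51  50  51  49  40   6   .   7   .   .   6   .   .   .   .   .  12  14  92  97  62  14  15 
[... 601 characters left out ...]
 .   .   . 114 112 111   6   8   9   .   .   .  52  53  26  16  55   .   6   6   6   6   .   .   .   .   .   .
0.775   .   .   .   7   6   6   6   .   6   7   .   .   .  54  53  54  53   6   6   6   6   7   .   .   .   .   .   .
0.800   .   .   6   8   .   6   6   .   6   8   .   .   .   .   .   .   6   .   .   .   .   .   .   6   .   .   .   .
0.825   7   7   7   6   .   . 111 110  91 107 105 100 106  51  65  97  96  95 111  88  94 114   .   .   .  97 116   6
0.850 137 156 163 147   8 119 125 125 124 124 126 125 125 125 124 124 125 125 125 124 125 124 115   7 140 158 159 139
0.875 155 212 215 163   .   . 125 125 125 126 126 124 125 124 124 125 125 125 124 124 124 124 120   . 155 204 203 154
```

```bash
python3 -m jog '[[1,0,0,-0.2,0.155],[1,0,0,0,0.155],[1,0,0,0,0.155],[1,0,0,0,0.155],[1,0,0,0,0.155],[1,0,0,0,0.155],[1,0,0,0,0.155],[1,0,0,0,0.155],[1,0,0,0,0.155],[1,0,0,0,0.155],[1,0,0,0,0.155]]' 20
```

```text
time_s: 1.02
tool_pos: [0.1619, 0.6292, 0.2429]
tool_rot: [-180.0, 0.1, 88.5]
force: [0.2, 0.8, -0.7]
grip_width: 0.0873
grasp_force: 0.0
```

```bash
python3 -m jog '[[1,-0.86,0.81,0,0],[1,-0.86,0.81,0,0],[1,-0.86,0.81,0,0],[1,-0.86,0.81,0,0],[1,-0.86,0.81,0,0],[1,-0.86,0.81,0,0],[1,-0.86,0.81,0,0],[1,-0.86,0.81,0,0],[1,-0.86,0.81,0,0],[1,-0.86,0.81,0,0],[1,-0.86,0.81,0,0],[1,-0.86,0.81,0,0]]'
python3 -m jog '[[1,-0.86,0.81,0,0],[1,-0.86,0.81,0,0],[1,-0.86,0.81,0,0],[1,-0.86,0.81,0,0],[1,-0.86,0.81,0,0],[1,-0.86,0.81,0,0],[1,-0.86,0.81,0,0],[1,-0.86,0.81,0,0],[1,-0.86,0.81,0,0],[1,-0.86,0.81,0,0],[1,-0.86,0.81,0,0],[1,-0.86,0.81,0,0]]'
python3 - <<'E'
from m import *
c,P,T=snap('wrist','w1.png');print(T,env.get_obs()['tool_pos'])
k=box(P,(.49,.6),(.15,.26),(.155,.18));Q=P[k]
print(len(Q),np.median(Q[:,2]),cv2.minEnclosingCircle((Q[:,:2]*1000).astype(np.float32)))
E
```

```text
time_s: 2.02
tool_pos: [0.3526, 0.418, 0.2432]
tool_rot: [-180.0, 0.0, 88.9]
force: [0.0, -0.2, 0.7]
grip_width: 0.0869
grasp_force: 0.0
time_s: 3.02
tool_pos: [0.5428, 0.208, 0.2432]
tool_rot: [-180.0, 0.0, 88.9]
force: [0.6, 0.4, -0.1]
grip_width: 0.0868
grasp_force: 0.0
[[ 0.9998 -0.0201 -0.0061  0.5442]
 [-0.021  -0.959  -0.2826  0.286 ]
 [-0.0002  0.2827 -0.9592  0.3886]
 [ 0.      0.      0.      1.    ]] [0.5462 0.2024 0.2433]
3849 0.16462177139099207 ((538.983154296875, 206.53431701660156), 28.58392906188965)
```

View pics/w1.png

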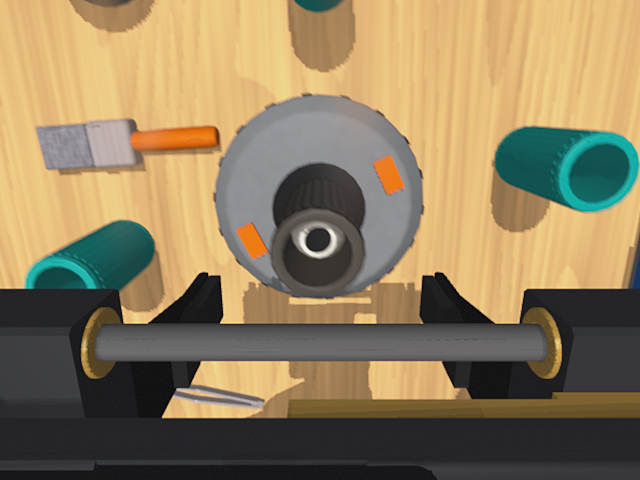

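```bash
python3 -m jog '[[1,0.1,-0.18,0,0],[1,0.1,-0.18,0.3,0],[1,0,0,0.85,0],[1,0,0,0.85,0],[1,0,0,0.85,0],[1,0,0,0.85,0],[1,0,0,0.85,0],[1,0,0,0.7,0],[1,0,0,0,0],[1,0,0,0,0]]' 20
python3 -m jog '[[0.4,0,0,0,0],[0.3,0,0,0,0],[0.3,0,0,0,0],[0.3,0,0,0,0],[0.3,0,0,0,0],[0.3,0,0,0,0]]' 20
```

```text
time_s: 3.9
tool_pos: [0.5336, 0.2143, 0.1376]
tool_rot: [-179.9, 0.0, 89.0]
force: [-1.3, -0.1, 0.3]
grip_width: 0.0869
grasp_force: 0.0
time_s: 4.4
tool_pos: [0.5368, 0.2132, 0.1394]
tool_rot: [179.8, -0.1, 88.8]
force: [2.2, 0.0, -0.3]
grip_width: 0.0565
grasp_force: 19.8
```

```bash
python3 -m jog '[[0.8,0,0,0,0],[0.8,-0.15,0.07,0,0],[0.8,-0.16,0.07,0,0],[0.8,0,0,0,0],[0.8,0,0,0,0],[0.3,0,0,0,0],[0.3,0,0,0,0],[0.3,0,0,0,0],[0.3,0,0,0,0],[0.3,0,0,0,0]]' 20
python3 -m jog '[[0.3,0,0,-0.2,0],[0.3,0,0,-0.4,0],[0.3,0,0,-0.5,0],[0.3,0,0,-0.6,0],[0.3,0,0,-0.6,0],[0.3,0,0,-0.7,0],[0.3,0,0,-0.8,0],[0.3,0,0,-0.8,0]]'
```

```text
time_s: 5.23
tool_pos: [0.5379, 0.207, 0.1386]
tool_rot: [180.0, -0.0, 88.9]
force: [0.6, 0.0, -1.0]
grip_width: 0.0565
grasp_force: 20.0
time_s: 5.9
tool_pos: [0.538, 0.2066, 0.2326]
tool_rot: [180.0, -0.0, 88.8]
force: [-0.0, -0.6, -1.2]
grip_width: 0.0561
grasp_force: 20.0
```

```bash
python3 -m jog '[[0.3,-0.5,0.1,-0.3,0],[0.3,-0.95,0.12,-0.2,0],[0.3,-1,0.12,0,0],[0.3,-1,0.12,0,0],[0.3,-1,0.12,0,0],[0.3,-1,0.12,0,0],[0.3,-1,0.12,0,0],[0.3,-1,0.12,0,0],[0.3,-1,0.12,0,0],[0.3,-1,0.12,0,0],[0.3,-0.6,0.1,0,0],[0.3,-0.3,0,0,0]]'
python3 -m jog '[[0.3,0,0,0.5,0],[0.3,0,0,1,0],[0.3,0,0,1,0],[0.3,0,0,1,0],[0.3,0,0,1,0],[0.3,0,0,1,0],[0.3,0,0,1,0],[0.3,0,0,0.7,0],[0.3,0,0,0.3,0],[0.3,0,0,0.1,0],[0.3,0,0,0,0],[0.3,0,0,0,0]]'
```

```text
time_s: 6.9
tool_pos: [0.5594, -0.0038, 0.241]
tool_rot: [180.0, 0.0, 88.6]
force: [-0.1, -0.3, -0.9]
grip_width: 0.0568
grasp_force: 20.0
time_s: 7.9
tool_pos: [0.56, -0.0001, 0.0893]
tool_rot: [179.9, -0.0, 88.9]
force: [0.6, 0.8, -0.8]
grip_width: 0.0563
grasp_force: 20.0
```

```bash
python3 -m jog '[[0.3,0,0,0.1,0],[0.3,0,0,0.1,0],[0.3,0,0,0.08,0],[0.3,0,0,0,0],[0.3,0,0,0,0]]'
```

```text
time_s: 8.32
tool_pos: [0.5599, -0.0005, 0.0835]
tool_rot: [179.9, -0.0, 88.8]
force: [0.1, 0.6, 1.6]
grip_width: 0.0565
grasp_force: 20.0
```

```bash
python3 -m jog '[[0.6,0,0,0,0],[0.9,0,0,0,0],[1,0,0,0,0],[1,0,0,-0.5,0],[1,0,0,-1,0],[1,0,0,-1,0],[1,0,0,-1,0],[1,-0.5,0,-1,0],[1,-1,0,-1,0],[1,-1,0,-1,0],[1,-1,0,-1,0],[1,-1,0,-0.5,0]]'
python3 -m jog '[[1,-1,0.05,0,0],[1,-1,0.05,0,0],[1,-1,0.05,0,0],[1,-1,0.05,0,0],[1,-1,0.05,0,0],[1,-0.6,0,0,0],[1,-0.4,0,0,0],[1,0,0,0,0],[1,0,0,0,0],[1,0,0,0,0]]'
python3 - <<'E'
from m import *
c,P,T=snap('wrist','w2.png');print(env.get_obs()['tool_pos'])
np.savez('w2.npz',P=P,c=c['color'])
hsv=cv2.cvtColor(c['color'],cv2.COLOR_RGB2HSV)
be=P[(hsv[...,0]>10)&(hsv[...,0]<35)&(hsv[...,1]>15)&(hsv[...,1]<140)&(hsv[...,2]>60)&box(P,(.5,.63),(-.31,-.15),(.055,.158))]
print(len(be),cyl(be,np.median(be,0),[0,.57,.82]))
bl=P[(hsv[...,0]>100)&(hsv[...,0]<125)&(hsv[...,1]>150)&(P[...,2]>.004)&(P[...,2]<.025)]
print('base',cv2.minAreaRect((bl[:,:2]*1000).astype(np.float32)),np.median(bl[:,2]))
E
```

```text
time_s: 9.32
tool_pos: [0.5583, -0.0919, 0.2463]
tool_rot: [179.8, -0.0, 88.8]
force: [0.6, 0.0, -0.3]
grip_width: 0.0875
grasp_force: 0.0
time_s: 10.15
tool_pos: [0.5605, -0.2093, 0.243]
tool_rot: [180.0, -0.1, 88.9]
force: [0.7, 0.3, 0.3]
grip_width: 0.0873
grasp_force: 0.0
[ 0.5605 -0.2091  0.243 ]
6669 (array([ 0.565 , -0.2155,  0.1233]), array([0.0506, 0.5954, 0.8018]), array([-0.0857, -0.0775,  0.021 ,  0.0215]), np.float64(0.003995976073133323))
base ((682.875244140625, -243.08187866210938), (148.63548278808594, 342.89093017578125), 88.12812805175781) 0.009965947670244502
```

View pics/w2.png

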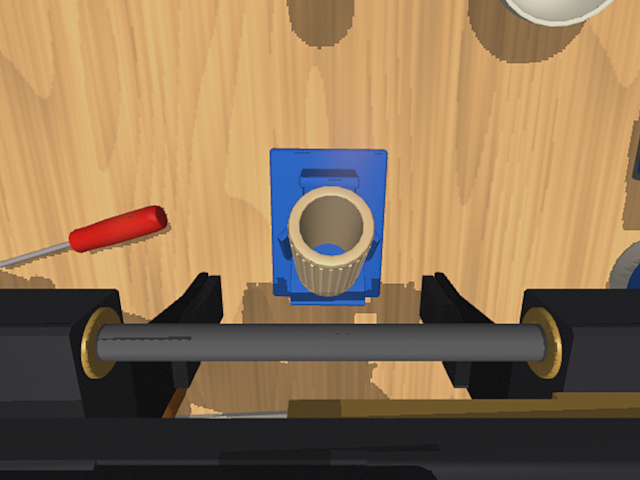

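```bash
python3 - <<'E'
from m import *
d=np.load('w2.npz');P=d['P'];hsv=cv2.cvtColor(d['c'],cv2.COLOR_RGB2HSV)
b=(hsv[...,0]>100)&(hsv[...,0]<125)&(hsv[...,1]>150)
bl=P[b&box(P,(.45,.68),(-.4,-.1),(.004,.025))]
print('base',cv2.minAreaRect((bl[:,:2]*1000).astype(np.float32)))
be=P[~b&box(P,(.5,.63),(-.31,-.15),(.05,.17))]
a=np.array([0.0187,.5733,.8192]);t=be@a
print(np.percentile(t,[90,95,98,99,99.8]))
r=be[t>np.percentile(t,99.5)-.004]; print(len(r),r.mean(0))
e1=np.array([1,-.0187,0])/1;e2=np.cross(a,e1)
uv=np.stack([r@e1,r@e2],1);(cc,rr)=cv2.minEnclosingCircle((uv*1000).astype(np.float32));print(rr)
print('ring centre',cc[0]/1000*e1+cc[1]/1000*e2+a*(np.percentile(t,99)-.001))
print('cyl wrist w/ p>.09',cyl(be[(be[:,2]>.08)&(t<np.percentile(t,99.5)-.006)],be.mean(0),a))
E
```

```text
base ((565.8964233398438, -239.27291870117188), (148.67677307128906, 108.72100830078125), 88.17015838623047)
[0.0078 0.0082 0.0085 0.0088 0.0092]
2669 [ 0.5666 -0.2027  0.1378]
28.34305763244629
ring centre [ 0.5669 -0.1986  0.1411]
cyl wrist w/ p>.09 (array([ 0.5657, -0.2223,  0.117 ]), array([0.011 , 0.4932, 0.8699]), array([-0.0555, -0.0511,  0.0219,  0.0232]), np.float64(0.0034676027566390333))
```

```bash
python3 -m jog '[[1,-0.2,0.3,0.2,0.015],[1,0,0,0.8,0],[1,0,0,1,0],[1,0,0,1,0],[1,0,0,1,0],[1,0,0,1,0],[1,0,0,0.8,0],[1,0,0,0.42,0],[1,0,0,0.2,0],[1,0,0,0,0],[1,0,0,0,0],[1,0,0,0,0]]' 8
python3 -m jog '[[0.6,0,0,0,0],[0.3,0,0,0,0],[0.3,0,0,0,0],[0.3,0,0,0,0],[0.3,0,0,0,0],[0.3,0,0,0,0]]' 8
```

```text
time_s: 11.2
tool_pos: [0.5669, -0.2151, 0.1157]
tool_rot: [179.9, 0.0, 88.2]
force: [0.1, -0.6, -0.2]
grip_width: 0.0873
grasp_force: 0.0
time_s: 11.7
tool_pos: [0.5665, -0.2148, 0.1147]
tool_rot: [179.9, 0.0, 88.2]
force: [-0.1, 0.6, -0.8]
grip_width: 0.0569
grasp_force: 8.0
```

```bash
python3 -m jog '[[0.3,0,0,-0.2,0],[0.3,0,0,-0.5,0],[0.3,0,0,-0.7,0],[0.3,0,0,-0.8,0],[0.3,0,0,-0.8,0],[0.3,0,0,-0.8,0],[0.3,0,0,-0.8,0],[0.3,0,0,-0.7,0],[0.3,0,0,-0.3,0]]' 8
python3 -m jog '[[0.3,0.4,0,0,0],[0.3,0.8,0,0,0],[0.3,1,0,0,0],[0.3,1,0,0,0],[0.3,1,0,0,0],[0.3,0.7,0,0,0],[0.3,0.3,0,0,0],[0.3,0,0,0,0],[0.3,0,0,0,0]]' 3
python3 - <<'E'
from m import *
o=env.get_obs();g=o['tool_pos'];print(g)
c,P,T=snap('side','s1.png');cv2.imwrite('pics/s1c.png',cv2.resize(c['color'][130:350,230:480,::-1],None,fx=2,fy=2))
hsv=cv2.cvtColor(c['color'],cv2.COLOR_RGB2HSV)
be=P[(hsv[...,0]>10)&(hsv[...,0]<35)&(hsv[...,1]>15)&(hsv[...,1]<140)&box(P,(g[0]-.06,g[0]+.06),(g[1]-.1,g[1]+.1),(g[2]-.1,g[2]+.04))]
print(len(be),be.min(0),be.max(0),cyl(be,np.median(be,0),[0,.3,.95]))
E
```

```text
time_s: 12.45
tool_pos: [0.5669, -0.2154, 0.23]
tool_rot: [179.8, 0.0, 88.2]
force: [0.7, -1.1, -2.7]
grip_width: 0.0566
grasp_force: 8.0
time_s: 13.2
tool_pos: [0.5691, -0.1111, 0.2262]
tool_rot: [-180.0, 0.0, 88.2]
force: [-0.3, -0.6, -3.0]
grip_width: 0.0572
grasp_force: 3.0
[ 0.5691 -0.1111  0.2262]
906 [ 0.525  -0.1687  0.1498] [ 0.6085 -0.0758  0.2651] (array([ 0.5671, -0.1208,  0.2039]), array([0.0039, 0.3391, 0.9408]), array([-0.0578, -0.0557,  0.0508,  0.0536]), np.float64(0.0022375563803946714))
```

View pics/s1c.png

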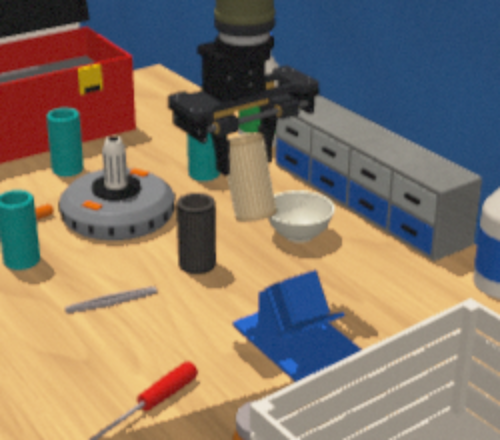

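```bash
python3 -m jog '[[0.3,0.3,-0.1,0.4,0],[0.3,0.5,-0.1,0.8,0],[0.3,0.7,0,1,0],[0.3,0,0,1,0],[0.3,0,0,1,0],[0.3,0,0,1,0],[0.3,0,0,0.8,0],[0.3,0,0,0.5,0],[0.3,0,0,0.2,0],[0.3,0,0,0,0],[0.3,0,0,0,0]]' 3
python3 -m jog '[[0.3,0,0,0.12,0],[0.3,0,0,0.1,0],[0.3,0,0,0,0]]' 3
python3 - <<'E'
from m import *
o=env.get_obs();g=o['tool_pos'];print(g)
c,P,T=snap('side','s2.png')
hsv=cv2.cvtColor(c['color'],cv2.COLOR_RGB2HSV)
be=P[(hsv[...,0]>10)&(hsv[...,0]<35)&(hsv[...,1]>15)&(hsv[...,1]<140)&box(P,(g[0]-.04,g[0]+.05),(g[1]-.07,g[1]+.07),(.02,g[2]+.04))]
print(len(be),be.min(0),be.max(0),cyl(be,np.median(be,0),[0,.3,.95]))
E
```

```text
time_s: 14.17
tool_pos: [0.5668, -0.0811, 0.0931]
tool_rot: [179.9, 0.0, 88.1]
force: [0.3, -0.4, -2.5]
grip_width: 0.0571
grasp_force: 3.0
time_s: 14.42
tool_pos: [0.5673, -0.081, 0.0892]
tool_rot: [179.9, -0.0, 88.2]
force: [-0.0, -1.5, -0.1]
grip_width: 0.0568
grasp_force: 3.0
[ 0.5673 -0.081   0.0892]
899 [ 0.528  -0.1309  0.02  ] [ 0.6084 -0.0115  0.126 ] (array([ 0.5645, -0.0862,  0.0647]), array([0.001 , 0.2034, 0.9791]), array([-0.0497, -0.0469,  0.0519,  0.0568]), np.float64(0.008763599426213374))
```

```bash
python3 -m jog '[[0.3,-0.2,0,0.05,0],[0.3,-0.2,0,0.03,0],[0.3,-0.2,0,0.03,0],[0.3,-0.2,0,0.03,0],[0.3,-0.2,0,0.05,0],[0.3,-0.2,0,0.07,0],[0.3,-0.2,0,0.1,0],[0.3,-0.15,0,0.1,0],[0.3,0,0,0,0],[0.3,0,0,0,0]]' 3
python3 - <<'E'
from m import *
o=env.get_obs();g=o['tool_pos'];print(g)
c,P,T=snap('side','s3.png');cv2.imwrite('pics/s3c.png',cv2.resize(c['color'][130:350,230:480,::-1],None,fx=2,fy=2))
E
```

```text
time_s: 15.3
tool_pos: [0.5654, -0.112, 0.0787]
tool_rot: [180.0, 0.0, 88.2]
force: [1.5, 0.5, 0.7]
grip_width: 0.0569
grasp_force: 3.0
[ 0.5654 -0.112   0.0787]
```

View pics/s3c.png

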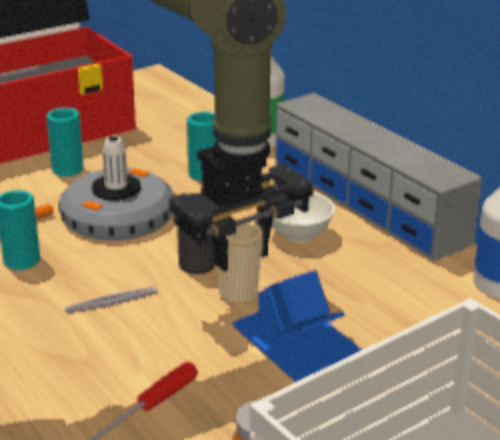

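```bash
python3 -m jog '[[0.6,0,0,0,0],[0.75,0,0,0,0],[0.9,0,0,0,0],[0.9,0,0,0,0],[0.9,0,0,0,0],[0.9,0,0,0,0]]' 10
python3 - <<'E'
from m import *
o=env.get_obs();g=o['tool_pos'];print(g)
for n in ('side','scene'):
    c,P,T=snap(n,n+'4.png')
    hsv=cv2.cvtColor(c['color'],cv2.COLOR_RGB2HSV)
    be=P[(hsv[...,0]>10)&(hsv[...,0]<35)&(hsv[...,1]>15)&(hsv[...,1]<140)&box(P,(g[0]-.033,g[0]+.037),(g[1]-.045,g[1]+.045),(.025,.14))]
    print(n,len(be),be.min(0),be.max(0),cyl(be,np.median(be,0),[0,.02,1]))
E
```

```text
time_s: 15.85
tool_pos: [0.5652, -0.1117, 0.0788]
tool_rot: [-180.0, -0.0, 88.2]
force: [-0.8, -0.1, 0.6]
grip_width: 0.0767
grasp_force: 0.0
[ 0.5652 -0.1117  0.0788]
side 587 [ 0.5324 -0.1336  0.0252] [ 0.6019 -0.0725  0.115 ] (array([ 0.5639, -0.1007,  0.0766]), array([-0.032 ,  0.0022,  0.9995]), array([-0.0503, -0.0487,  0.0366,  0.0381]), np.float64(0.0024822669008413263))
scene 471 [ 0.5364 -0.1278  0.0251] [ 0.5973 -0.0748  0.1131] (array([ 0.5981, -0.0694,  0.0683]), array([-0.3971,  0.3188,  0.8606]), array([-0.0472, -0.0447,  0.0494,  0.0519]), np.float64(0.007210046862948316))
```

```bash
python3 -m jog '[[0.9,0.25,-0.05,-0.1,0],[0.9,0.3,0,-0.1,0],[0.9,0,0,0,0],[0.9,0,0,0,0],[0.9,0,0,0,0],[0.3,0,0,0,0],[0.3,0,0,0,0],[0.3,0,0,0,0],[0.3,0,0,0,0],[0.3,0,0,0,0]]' 15
python3 -m jog '[[0.3,0,0,-0.3,0],[0.3,0,0,-0.8,0],[0.3,0,0,-1,0],[0.3,0,0,-1,0],[0.3,0,0,-1,0],[0.3,0,0,-1,0],[0.3,0,0,-1,0],[0.3,0,0,-1,0],[0.3,0,0,-0.5,0],[0.3,0,0,-0.3,0],[0.3,0,0,0,0],[0.3,0,0,0,0]]'
```

```text
time_s: 16.78
tool_pos: [0.5649, -0.1008, 0.083]
tool_rot: [180.0, 0.0, 88.2]
force: [0.7, -0.4, -0.3]
grip_width: 0.0564
grasp_force: 15.0
time_s: 17.78
tool_pos: [0.5642, -0.1006, 0.2401]
tool_rot: [-179.9, -0.0, 88.2]
force: [-0.0, -0.6, -2.9]
grip_width: 0.0568
grasp_force: 15.0
```

```bash
python3 -m jog '[[0.3,0.4,-0.1,0,0],[0.3,0.8,-0.1,0,0],[0.3,1,-0.1,0,0],[0.3,1,-0.1,0,0],[0.3,1,-0.1,0,0],[0.3,1,-0.1,0,0],[0.3,1,-0.1,0,0],[0.3,1,-0.1,0,0],[0.3,1,-0.1,0,0],[0.3,1,-0.1,0,0],[0.3,1,-0.1,0,0],[0.3,1,-0.1,0,0]]'
python3 -m jog '[[0.3,1,-0.1,0,0],[0.3,1,-0.1,0,0],[0.3,1,-0.1,0,0],[0.3,0.8,-0.1,0,0],[0.3,0.3,-0.13,0,0],[0.3,0,0,0,0],[0.3,0,0,0,0],[0.3,0,0,0,0],[0.3,0,0,0,0]]'
cat > chk.py <<'E'
from m import *
o=env.get_obs();g=o['tool_pos'];print(g)
for n in ('side','scene'):
    c,P,T=snap(n,n+'5.png')
    hsv=cv2.cvtColor(c['color'],cv2.COLOR_RGB2HSV)
    be=P[(hsv[...,0]>10)&(hsv[...,0]<35)&(hsv[...,1]>15)&(hsv[...,1]<140)&box(P,(g[0]-.035,g[0]+.035),(g[1]-.045,g[1]+.045),(g[2]-.08,g[2]+.04))]
    print(n,len(be),be.min(0),be.max(0),cyl(be,np.median(be,0),[0,.02,1]))
    co=P[box(P,(.515,.565),(.18,.23),(.062,.115))]
    if len(co)>30: print('core',len(co),cyl(co,np.median(co,0),[0,.02,1],.0185))
E
python3 chk.py
```

```text
time_s: 18.78
tool_pos: [0.5466, 0.1255, 0.2395]
tool_rot: [-179.9, 0.0, 88.2]
force: [0.6, -0.2, -2.8]
grip_width: 0.0566
grasp_force: 15.0
time_s: 19.53
tool_pos: [0.5402, 0.2045, 0.241]
tool_rot: [180.0, 0.0, 88.0]
force: [0.2, 0.6, -3.0]
grip_width: 0.0564
grasp_force: 15.0
[0.5402 0.2045 0.241 ]
side 675 [0.5064 0.1689 0.1613] [0.5718 0.231  0.2754] (array([0.5387, 0.2031, 0.2249]), array([-0.0131, -0.0322,  0.9994]), array([-0.0612, -0.0591,  0.0462,  0.0474]), np.float64(0.0026514344400331694))
core 173 (array([0.5379, 0.208 , 0.0884]), array([-0.0158,  0.0279,  0.9995]), array([-0.0265, -0.0261,  0.0258,  0.0262]), np.float64(0.002020143652998001))
scene 627 [0.54   0.1756 0.1615] [0.5751 0.2305 0.2605] (array([0.5402, 0.202 , 0.201 ]), array([ 0.0024, -0.0022,  1.    ]), array([-0.0387, -0.0375,  0.0493,  0.0528]), np.float64(0.0011039077025661813))
core 241 (array([0.5392, 0.2051, 0.0899]), array([-0.0056,  0.0097,  0.9999]), array([-0.0277, -0.0267,  0.0237,  0.0246]), np.float64(0.001188361327754675))
```

```bash
python3 -m jog '[[0.3,0.15,-0.03,0,0],[0.3,0,0,0.3,0],[0.3,0,0,0.5,0],[0.3,0,0,0.4,0],[0.3,0,0,0.25,0],[0.3,0,0,0.25,0],[0.3,0,0,0.25,0],[0.3,0,0,0.25,0],[0.3,0,0,0,0]]'
```

```text
time_s: 20.38
tool_pos: [0.5388, 0.2091, 0.1957]
tool_rot: [-179.9, 0.1, 88.2]
force: [-0.3, 0.8, -3.7]
grip_width: 0.0565
grasp_force: 15.0
```

```bash
python3 -m jog '[[0.3,0,0,0.25,0],[0.3,0,0,0.3,0],[0.3,0,0,0.3,0],[0.3,0,0,0.3,0],[0.3,0,0,0.3,0],[0.3,0,0,0.3,0],[0.3,0,0,0.25,0],[0.3,0,0,0.2,0],[0.3,0,0,0.2,0],[0.3,0,0,0.1,0],[0.3,0,0,0,0],[0.3,0,0,0,0]]'
python3 -m jog '[[0.3,0,0,0.1,0],[0.3,0,0,0.1,0],[0.3,0,0,0.08,0],[0.3,0,0,0,0],[0.3,0,0,0,0]]'
```

```text
time_s: 21.38
tool_pos: [0.5395, 0.2093, 0.147]
tool_rot: [180.0, -0.0, 88.2]
force: [0.6, -0.3, -2.4]
grip_width: 0.0562
grasp_force: 15.0
time_s: 21.8
tool_pos: [0.5393, 0.2093, 0.1413]
tool_rot: [-180.0, 0.0, 88.2]
force: [0.2, -0.3, -2.5]
grip_width: 0.0566
grasp_force: 15.0
```

```bash
python3 -m jog '[[0.3,0,0,0.06,0],[0.3,0,0,0.06,0],[0.3,0,0,0.05,0],[0.3,0,0,0,0],[0.3,0,0,0,0]]'
```

```text
time_s: 22.22
tool_pos: [0.5395, 0.2093, 0.138]
tool_rot: [180.0, -0.0, 88.2]
force: [-0.2, -0.1, -2.5]
grip_width: 0.0566
grasp_force: 15.0
```

```bash
python3 -m jog '[[0.3,0,0,0.05,0],[0.3,0,0,0.05,0],[0.3,0,0,0,0],[0.3,0,0,0,0]]'
```

```text
time_s: 22.55
tool_pos: [0.54, 0.2094, 0.1376]
tool_rot: [179.9, -0.1, 88.2]
force: [-3.1, -1.5, 5.1]
grip_width: 0.0564
grasp_force: 15.0
```

```bash
python3 -m jog '[[0.6,0,0,0,0],[0.8,0,0,0,0],[1,0,0,0,0],[1,0,0,-0.4,0],[1,0,0,-0.8,0],[1,0,0,-1,0],[1,0,0,-1,0],[1,-0.5,0.1,-0.3,0],[1,-1,0.15,0,0],[1,-1,0.15,0,0],[1,-1,0.15,0,0],[1,-1,0.15,0,0]]'
python3 -m jog '[[1,-1,0.15,0,0],[1,-1,0.15,0,0],[1,-1,0.15,0,0],[1,-1,0.15,0,0],[1,-1,0.1,0,0],[1,-0.7,0.1,0,0],[1,-0.25,0,0,0],[1,0,0,0,0],[1,0,0,0,0],[1,0,0,0,0]]'
python3 - <<'E'
from m import *
c,P,T=snap('wrist','w6.png');print(env.get_obs()['tool_pos'])
Q=P[box(P,(.5,.62),(-.06,.06),(.1,.12))]
print(len(Q),np.median(Q[:,2]),cv2.minEnclosingCircle((Q[:,:2]*1000).astype(np.float32)))
c,P,T=snap('side','s6.png');cv2.imwrite('pics/s6c.png',cv2.resize(c['color'][130:350,230:480,::-1],None,fx=2,fy=2))
Q=P[box(P,(.5,.58),(.16,.25),(.15,.19))];print('clean top z',np.percentile(Q[:,2],[90,98]))
E
```

```text
time_s: 23.55
tool_pos: [0.5504, 0.117, 0.2057]
tool_rot: [-180.0, 0.0, 88.2]
force: [0.2, -0.1, 0.9]
grip_width: 0.0868
grasp_force: 0.0
time_s: 24.38
tool_pos: [0.5626, 0.0008, 0.2057]
tool_rot: [-180.0, -0.0, 88.3]
force: [0.2, -0.0, 0.7]
grip_width: 0.0872
grasp_force: 0.0
[0.5626 0.001  0.2058]
3332 0.10961829242903613 ((559.907470703125, -1.7109973430633545), 28.66392707824707)
clean top z [0.1675 0.169 ]
```

View pics/s6c.png

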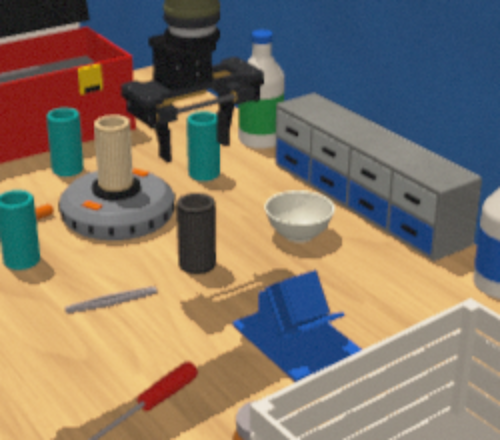

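```bash
python3 -m jog '[[1,-0.12,-0.13,0.3,0],[1,0,0,0.8,0],[1,0,0,1,0],[1,0,0,1,0],[1,0,0,1,0],[1,0,0,1,0],[1,0,0,0.7,0],[1,0,0,0.3,0],[1,0,0,0.05,0],[1,0,0,0,0],[1,0,0,0,0]]' 10
python3 -m jog '[[0.5,0,0,0,0],[0.3,0,0,0,0],[0.3,0,0,0,0],[0.3,0,0,0,0],[0.3,0,0,0,0],[0.3,0,0,-0.3,0],[0.3,0,0,-0.8,0],[0.3,0,0,-1,0],[0.3,0,0,-1,0],[0.3,0,0,-1,0],[0.3,0,0,-1,0],[0.3,0,0,-1,0]]' 10
python3 -m jog '[[0.3,-0.4,0,-0.4,0],[0.3,-0.8,0.05,0,0],[0.3,-1,0.05,0,0],[0.3,-1,0.05,0,0],[0.3,-1,0.05,0,0],[0.3,-1,0.05,0,0],[0.3,-1,0.05,0,0],[0.3,-1,0.05,0,0],[0.3,-1,0.05,0,0],[0.3,-1,0.05,0,0],[0.3,-1,0.05,0,0],[0.3,-1,0.05,0,0]]'
python3 -m jog '[[0.3,-0.8,0.05,0,0],[0.3,-0.5,0.05,0,0],[0.3,-0.2,0,0,0],[0.3,0,0,0,0],[0.3,0,0,0,0],[0.3,0,0,0,0]]'
```

```text
time_s: 25.4
tool_pos: [0.5608, -0.0028, 0.0839]
tool_rot: [179.9, -0.0, 88.2]
force: [-0.2, 0.5, -0.1]
grip_width: 0.087
grasp_force: 0.0
time_s: 26.4
tool_pos: [0.5598, -0.003, 0.2062]
tool_rot: [-180.0, -0.0, 88.2]
force: [-0.0, -0.4, -1.2]
grip_width: 0.0568
grasp_force: 10.0
time_s: 27.4
tool_pos: [0.5631, -0.2287, 0.2124]
tool_rot: [-179.9, -0.0, 88.1]
force: [-0.1, 1.0, -0.7]
grip_width: 0.0567
grasp_force: 10.0
time_s: 27.9
tool_pos: [0.5653, -0.2556, 0.2127]
tool_rot: [-180.0, -0.1, 88.3]
force: [0.8, -0.3, -1.4]
grip_width: 0.0565
grasp_force: 10.0
```

```bash
python3 -m jog '[[0.3,-0.05,0,0.4,0],[0.3,0,0,0.8,0],[0.3,0,0,0.8,0],[0.3,0,0,0.6,0],[0.3,0,0,0.4,0],[0.3,0,0,0.1,0],[0.3,0,0,0,0]]' 5
python3 -m jog '[[0.3,0,0,0.1,0],[0.3,0,0,0.1,0],[0.3,0,0,0,0],[0.3,0,0,0,0]]' 5
```

```text
time_s: 28.48
tool_pos: [0.5647, -0.2578, 0.1503]
tool_rot: [-179.9, -0.0, 88.2]
force: [0.4, -0.2, -1.9]
grip_width: 0.057
grasp_force: 5.0
time_s: 28.82
tool_pos: [0.5651, -0.2583, 0.1473]
tool_rot: [180.0, 0.0, 88.2]
force: [0.7, 0.0, -1.0]
grip_width: 0.0569
grasp_force: 5.0
```

```bash
python3 -m jog '[[0.3,0.18,0,0.12,0],[0.3,0.18,0,0.08,0],[0.3,0.18,0,0.08,0],[0.3,0.18,0,0.08,0],[0.3,0.16,0,0.1,0],[0.3,0.16,0,0.11,0],[0.3,0.16,0,0.11,0],[0.3,0.16,0,0.11,0],[0.3,0,0,0,0]]' 5
python3 - <<'E'
from m import *
c,P,T=snap('side','s7.png');cv2.imwrite('pics/s7c.png',cv2.resize(c['color'][200:350,310:450,::-1],None,fx=3,fy=3))
E
```

```text
time_s: 29.57
tool_pos: [0.566, -0.2294, 0.1304]
tool_rot: [-180.0, -0.1, 88.3]
force: [1.6, -0.3, -1.1]
grip_width: 0.0566
grasp_force: 5.0
```

View pics/s7c.png

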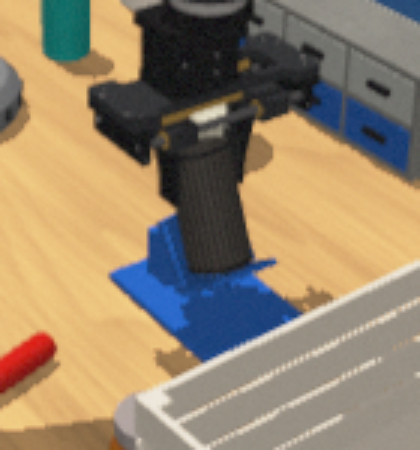

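```bash
python3 -m jog '[[0.3,0.13,0,0.11,0],[0.3,0.13,0,0.11,0],[0.3,0.12,0,0.12,0],[0.3,0.1,0,0.12,0],[0.3,0.1,0,0.12,0],[0.3,0.1,0,0.12,0],[0.3,0.07,0,0.08,0],[0.3,0,0,0,0],[0.3,0,0,0,0]]' 4
python3 - <<'E'
from m import *
c,P,T=snap('side','s8.png');cv2.imwrite('pics/s8c.png',cv2.resize(c['color'][200:350,310:450,::-1],None,fx=3,fy=3))
E
```

```text
time_s: 30.37
tool_pos: [0.5668, -0.2162, 0.1159]
tool_rot: [179.9, 0.0, 88.2]
force: [2.9, -0.0, 2.1]
grip_width: 0.0567
grasp_force: 4.0
```

View pics/s8c.png

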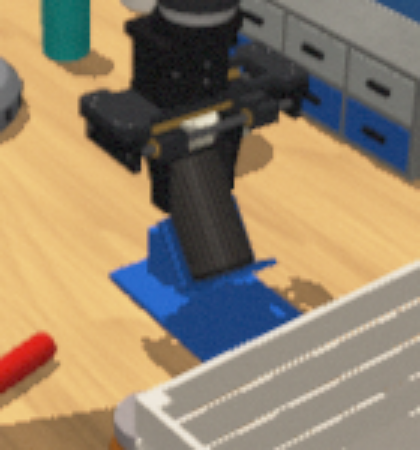

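```bash
python3 -m jog '[[0.5,0,0,0,0],[0.7,0,0,0,0],[0.9,0,0,0,0],[1,0,0,0,0],[1,0,0,0,0],[1,0,0,-0.3,0],[1,0,0,-0.8,0],[1,0,0,-1,0],[1,0,0,-1,0],[1,0,0,-1,0],[1,0,0,-1,0],[1,0,0,-1,0]]'
python3 -m jog '[[1,0,0,-0.5,0],[1,1,0,0,0],[1,1,0,0,0],[1,1,0,0,0],[1,1,0,0,0],[1,1,0,0,0],[1,0.5,0,0,0],[1,0,0,0,0],[1,0,0,0,0]]'
python3 - <<'E'
from m import *
S=[]
for n in('side','scene'):
    c,P,T=snap(n,n+'9.png')
    hsv=cv2.cvtColor(c['color'],cv2.COLOR_RGB2HSV)
    k=((hsv[...,1]<110)|(hsv[...,2]<50))&(hsv[...,2]<110)&box(P,(.525,.61),(-.31,-.16),(.05,.17))
    us=P[k];print(n,len(us),us.min(0),us.max(0),cyl(us,np.median(us,0),[0,.57,.82]))
    Q=P[box(P,(.5,.58),(.16,.25),(.15,.19))];print('clean top z',np.percentile(Q[:,2],[90,98]),Q.mean(0))
    S.append(cv2.resize(c['color'][200:320,320:430] if n=='side' else c['color'][190:280,190:290],(390,420),interpolation=1)[:,:,::-1])
cv2.imwrite('pics/fin.png',np.hstack(S))
E
```

```text
time_s: 31.42
tool_pos: [0.5659, -0.2159, 0.2388]
tool_rot: [-180.0, -0.0, 88.2]
force: [0.1, 0.1, -1.2]
grip_width: 0.0871
grasp_force: 0.0
time_s: 32.17
tool_pos: [0.5696, -0.1063, 0.2474]
tool_rot: [-180.0, 0.0, 88.2]
force: [-0.0, -0.3, 0.8]
grip_width: 0.0869
grasp_force: 0.0
side 922 [ 0.5332 -0.2941  0.0508] [ 0.6036 -0.1978  0.1548] (array([ 0.5653, -0.2316,  0.0936]), array([0.0104, 0.5942, 0.8043]), array([-0.0557, -0.0532,  0.052 ,  0.054 ]), np.float64(0.0018373334407509295))
clean top z [0.1671 0.1684] [0.5354 0.2037 0.1611]
scene 703 [ 0.5303 -0.2958  0.0519] [ 0.6045 -0.1802  0.1546] (array([ 0.5677, -0.2183,  0.114 ]), array([0.0529, 0.6155, 0.7863]), array([-0.0855, -0.0832,  0.0312,  0.0327]), np.float64(0.0033144995043229))
clean top z [0.1663 0.1672] [0.5444 0.2067 0.1606]
```

View pics/fin.png

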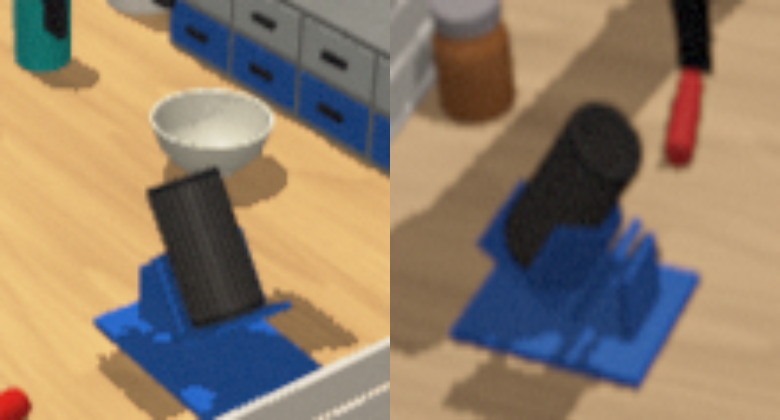

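```bash
python3 -c "
from cell import env
print(env.get_obs()['time_s']); print(env.sign_off())"
```

```text
32.2667
the job is handed in; nothing more can be done
None
```

The filters are swapped and the job was handed in at 32.3 s: the beige filter was lowered gently onto the core until it sat fully home, and the dark grey one lies in the V channel, measured within about 1 mm of where the beige one lay.

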